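# Draw a flat lever from its stand and fit it on the square spindle

### The arm

A 6-joint arm with a two-finger parallel gripper is mounted at the origin on a cart in front of the work surface, level with it; the furniture and walls round the work are solid. World frame = base frame: x ahead of the robot, y to its left, z up, the work surface at z = 0. Lengths are in m, angles in rad, forces in N, time in s.
With the tool pointing down it reaches from about 0.3 to 0.775 m from the base axis. Payload 14.6 kg.
Tool frame: the origin (TCP) lies between the finger pads; the fingertips stand ctrl.tip_extent ahead of it and the grasp point (between the pads) lies 3 mm ahead of it (ctrl.tip_extent is the distance from the TCP to the fingertips, in m); z points along the fingers, y is the line along which they close (so a half turn about z gives the same grasp; the last joint's range is limited). The gripper opens to 94 mm and grips with 3 to 60 N. Pads are 16 mm wide; open, the fingers measure 119 mm over their backs; the gripper's body (75 mm by 177 mm) begins 78 mm behind the grasp point.
Start: joints at [-1.308, 0.3, 1.521, -0, 1.321, -0.067], TCP at [0.178, -0.52, 0.227] pointing down, gripper open.
Joint ranges: [-3.03, 3.03], [-0.79, 2.21], [0.23, 2.52], [-1.04, 4.18], [0, 3.07], [-2.55, 2.55]. Speed limits (rad/s): [2.22, 2.22, 2.57, 3.14, 3.14, 3.14].

### API

Orientations are given as [roll, pitch, yaw] about the fixed x, y, z axes, in that order (R = Rz(yaw) Ry(pitch) Rx(roll)).
In Python, from station import ctrl gives the robot as it stands.
- The arm moves only by the tool shift_gripper, called after "Call:" as a command line: name --argument value ..., lists and objects as JSON in quotes. Schema: {"type":"object","properties":{"deltas":{"type":"object","properties":{"motion":{"type":"array","items":{"type":"array","items":{"type":"number"},"minItems":6,"maxItems":6},"minItems":1,"maxItems":10}},"additionalProperties":false,"required":["motion"]},"jaw":{"type":"number"},"grip_n":{"type":"number"},"only":{"type":"string"},"quiet":{"type":"boolean"},"lines":{"type":"string"}},"required":["deltas"],"additionalProperties":false}. deltas is an object whose key "motion" holds a list of rows, 1 to 10 of them, each of 6 numbers: dx, dy, dz in m, then a rotation vector rx, ry, rz in rad; each row shifts and turns the commanded pose from where the row before left it, along the tool's axes as they then stand; what a row does not reach is not made up. A row lasts 1/10 s, in which the tool goes at most 0.05 m and 0.15 rad, less where a joint would pass 70% of its speed; a pose out of reach is approached as far as the arm can. jaw is the finger opening in m, set as the call begins (left out keeps the last). The fingers move at their own pace and stop on an object; grip_n is the grip in N (left out, the last holds). Time passes only in rows, so rows that do not move let the fingers close. The tool returns the time, the measured TCP pose, the force, the opening and the grip force at its end. only (a regular expression) keeps the lines of the reply that match it, lines (a string "A,B") keeps lines A to B, and quiet returns only ok. Input that does not fit is refused with a message, and nothing moves.
- ctrl.get_obs(): the state, without advancing time (a new reading comes with each control period).
- ctrl.camera(name): name is "scene" or "top" or "wrist"; returns a dict with "pixels" (400x640x3 uint8, blue, green, red), "fx", "fy", "cx", "cy" (pixels), "k1" (the pictures are not rectified: a ray, as slopes to the right and down, at radius r is drawn at 1 + k1 r^2 times it, then the intrinsics apply), "extrinsics" (4x4, takes a point from camera to world coordinates). Camera axes: x right, y up, looking along -z (the intrinsics and any distortion apply to the point x, -y, -z); pixel columns grow to the right and rows downward; lengths in m; the calibration is good to about 2 mm. A picture is of the moment at which its call begins. There is no depth.
- ctrl.hand_in(): hands the job in; it is judged then, once.
The state is a dict: "time_s": time; "qpos": joint angles; "joint_vel": joint speeds; "tau": joint torques, N m; "ee_pos": TCP position; "eef_rot": TCP orientation; "force": force on the tool from outside, world axes, zero at the start; "moment": the same for the moment, N m; "grip_width": finger opening in m; "grip_force": force on a finger pad.
Only numpy, scipy, OpenCV 4.12 (cv2) and the standard library are available. Lean on these libraries where they do the work, as an engineer would, in place of code of your own. Each camera call takes 0.05 s, during which the arm holds its last target. There are 200 camera calls.

### The job

From the pile of three flat metal levers in the wooden stand, take only the top one: press lightly on it and slide it out over the low front lip until about a third of it overhangs, the two below staying put, then pinch the overhanging end by its two long edges and lift the lever away. Fit its square hole over the square spindle of the round dial, which may stand turned at any angle, so that the lever lies flat and fully down on the dial, pressing it home if it sticks, and let go. Leave the dish, the weight and the pot where they are.

Things in the scene. Friction and masses are not known exactly. Their poses are not given: they have to be found in the camera images.
- stand: fixed wooden stand, 179 (x) x 70 (y) x 60 mm high; origin at bench height under the pile's middle; levers lie along its x; open front at -x, facing the robot, clear in front. Bed 40 mm up. Side walls (inner faces y = -27 and +27 mm) and a rear wall (inner face x = +83 mm) rise to 60 mm, 2 mm above the top lever, so levers in the pile cannot be gripped by their edges
- lip (a point): middle of the top edge of the stand's front face, at x = -88 mm of the stand, 49.5 mm high: a dark steel lip 5 mm thick that holds back the two lower levers and is 2.5 mm lower than the underside of the top one; same axes as the stand
- lever_top: top lever: flat bare alloy, 160 x 50 x 6 mm, 0.10 to 0.16 kg; origin at the centre of its underside, +x along it to the end with the square hole (at the stand's rear), z up; corners at -x rounded to 12 mm radius. Starts with its top face 58 mm above the bench. It slides easily on metal and wood (friction about 0.3), a fingertip holds better; it tips off if slid out over about 75 mm
- bore (a point): centre of the top lever's 17.5 x 17.5 mm square through hole, at its underside, 50 mm from the lever's origin along its +x; same axes as the lever, the hole's sides parallel to them
- lever_mid: the middle lever of the pile, the same as the top one, underside 46 mm above the bench: stays in the stand; the faces are scratched if the top lever is pressed down on it with more than 60 N
- lever_low: the lowest lever of the pile, the same as the top one, underside 40 mm above the bench: stays in the stand
- dial: fixed round dial table: dark metal disc with light ticks, of 156 mm diameter, its flat top 40 mm above the bench, on a narrower grey foot; the square spindle stands at its centre; origin on the bench under the spindle. The dial's axes say nothing of the angle at which the spindle's flats stand
- spindle_foot (a point): centre of the fixed square spindle's foot, level with the disc's top. 14 x 14 mm for 12 mm up, then tapering to 7 x 7 mm at 19 mm. Its flats stand at any angle about the vertical, other each time and not given by any pose: look, or feel for it. The hole rides about 12 mm up until it is within about 0.3 rad of one of the four fitting angles, then goes down; 1.7 mm to spare a side
- glass_dish: bystander: fluted glass dish, 95 mm across, 32 mm high, origin at the centre of its underside
- brass_weight: bystander: small brass weight with a knob, 26 mm across, 43 mm high, origin at the centre of its underside
- paste_pot: bystander: round pot, 62 mm across, 49 mm high, origin at the centre of its underside

How it is judged:
By the outcome, as a careful person would: the job done as asked, in the order asked, and still so for the second after the job is handed in, with the robot touching nothing.
It also fails if it takes over 72 s, if anything falls off the work surface, if the arm or the gripper's body presses on something with over 40 N, if the wrist force passes 120 N, or if a joint passes its speed limit or range.

## Working session

There is one attempt and no reset: what is moved stays moved. The work goes in short steps, Python scripts to look and compute and a tool call to move; the robot and the scene stay as the last step left them, time stands still between calls to the robot, and variables do not carry over. Pictures are saved under pics/ and viewed, at most 10 in all, crops included, and the job is handed in when it is done.

```bash
ls; mkdir -p pics
```

Run:
```python
from station import ctrl
import cv2
for n in ("top","scene"):
    c=ctrl.camera(n); cv2.imwrite(f"pics/{n}0.png",c["pixels"])
    print(n,c["fx"],c["fy"],c["cx"],c["cy"],c["k1"],c["extrinsics"].round(3).tolist() if hasattr(c["extrinsics"],"round") else c["extrinsics"])
print(ctrl.tip_extent, ctrl.get_obs())
```

```text
pics
station.py
top 487.7915924006571 487.7915924006571 312.48559506381054 202.13451387758454 -0.12201582724673195 [[-0.141, 0.968, -0.206, 0.377], [-0.99, -0.137, 0.034, -0.032], [0.005, 0.209, 0.978, 1.14], [0.0, 0.0, 0.0, 1.0]]
scene 378.93395313458865 378.93395313458865 317.08760155461135 194.28868137632014 -0.054696932118751894 [[-0.896, 0.336, -0.289, 0.356], [-0.443, -0.663, 0.604, 0.464], [0.011, 0.669, 0.743, 0.684], [0.0, 0.0, 0.0, 1.0]]
0.022 {'time_s': 0.1, 'qpos': array([-1.30758783e+00,  3.00405596e-01,  1.52149998e+00, -2.36106903e-05,
        1.32068082e+00, -6.66064392e-02]), 'joint_vel': array([-0.0017683 , -0.00288404, -0.00293911,  0.00026017, -0.00075625,
       -0.00015484]), 'tau': array([ 7.82167390e-04, -5.32644117e+01, -3.53283548e+01,  7.08883395e-02,
        2.34798691e-02, -9.07089384e-05]), 'ee_pos': array([ 0.17806334, -0.52016532,  0.22695655]), 'eef_rot': array([-3.14059959e+00, -4.33215256e-05,  3.29820775e-01]), 'force': array([ 0.65566986, -0.34852296,  0.33301613]), 'moment': array([-0.01298992,  0.0411021 , -0.01965972]), 'grip_force': 0.0, 'grip_width': 0.09411532453700558}
```

View pics/top0.png

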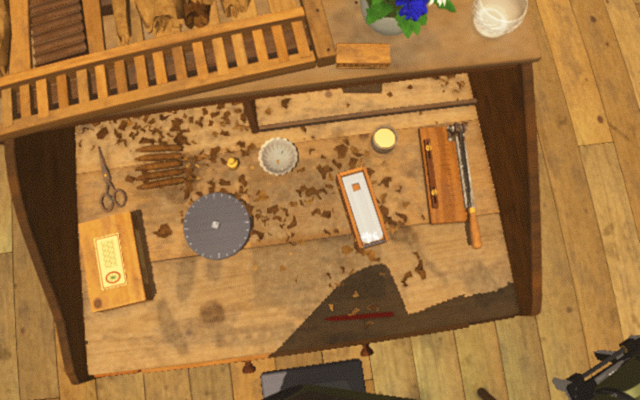

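View pics/scene0.png

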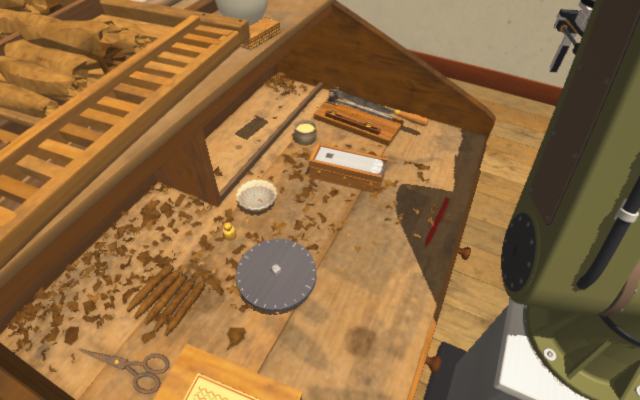

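The top view shows the stand around (361,206) with its front at about (370,245) and the hole near (356,187). The dial is at (217,226), the dish at (279,155), the weight at (233,162) and the pot at (384,139). I'll zoom in next.

Create h.py:
```python
import numpy as np, cv2
from station import ctrl
def par(c):
    K=np.array([[c["fx"],0,c["cx"]],[0,c["fy"],c["cy"]],[0,0,1.]]); return K,np.array([c["k1"],0,0,0.]),np.array(c["extrinsics"])
def p2w(c,uv,z):
    K,D,T=par(c); n=cv2.undistortPoints(np.array(uv,float).reshape(-1,1,2),K,D)[:,0]
    d=np.c_[n[:,0],-n[:,1],-np.ones(len(n))]@T[:3,:3].T
    return T[:3,3]+d*((np.reshape(z,-1)-T[2,3])/d[:,2])[:,None]
def w2p(c,P):
    K,D,T=par(c); q=(np.array(P,float)-T[:3,3])@T[:3,:3]; q=q*[1,-1,-1]
    return cv2.projectPoints(q,np.zeros(3),np.zeros(3),K,D)[0][:,0]
```

Run:
```python
from h import *
c=ctrl.camera("top"); im=c["pixels"]
a=cv2.resize(im[160:255,330:395],None,fx=6,fy=6,interpolation=cv2.INTER_CUBIC)
b=cv2.resize(im[186:266,177:257],None,fx=5,fy=5,interpolation=cv2.INTER_CUBIC)
o=np.zeros((570,800,3),np.uint8);o[:,:390]=a;o[:400,400:800]=b
cv2.imwrite("pics/z1.png",o)
```

```text
(no output)
```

View pics/z1.png

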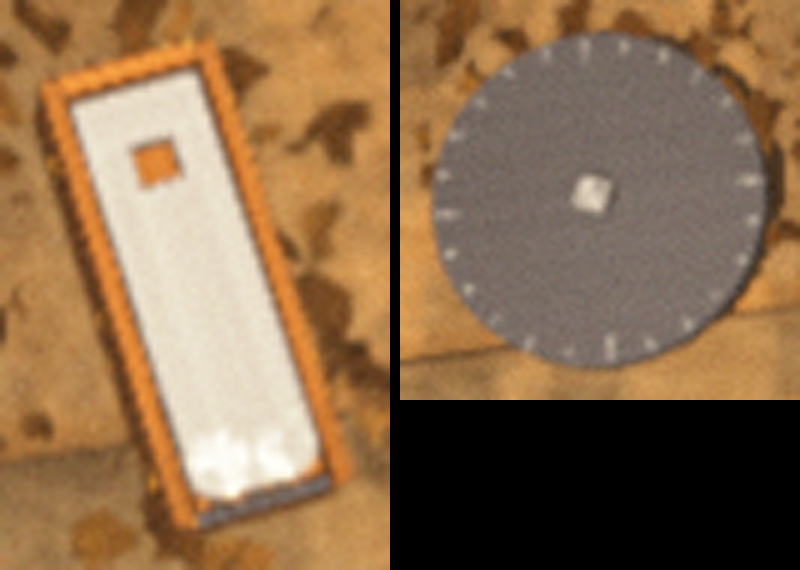

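The crop shows the stand's outer corners at about (43,88), (213,42), (350,480) and (180,525), and the hole centre at (158,162). On the dial, the spindle is at (592,194), and its flats are turned slightly from the image axes.

Run:
```python
from h import *
c=ctrl.camera("top"); im=c["pixels"]
f=lambda p,s,o:(np.array(p,float)+.5)/s-.5+np.array(o)
st=p2w(c,f([[43,88],[213,42],[350,480],[180,525]],6,[330,160]),.06)
print(st.round(4)); print([np.linalg.norm(st[i]-st[(i+1)%4]).round(4) for i in range(4)], st.mean(0))
h=p2w(c,f([[158,162]],6,[330,160]),.057); print("hole",h)
# lever mask
g=im.astype(int); hsv=cv2.cvtColor(im,cv2.COLOR_BGR2HSV)
m=((hsv[...,1]<50)&(hsv[...,2]>140)).astype(np.uint8); m[:160]=0;m[255:]=0;m[:,:330]=0;m[:,395:]=0
ys,xs=np.nonzero(m); w=p2w(c,np.c_[xs,ys],.058)[:,:2]; r=cv2.minAreaRect((w*1000).astype(np.float32)); print("lever",len(xs),r)
ux=(st[:2].mean(0)-st[2:].mean(0))[:2];print("yaw",np.arctan2(ux[1],ux[0]))
# dial mask
x0=p2w(c,[[217,226]],.04)[0];print(x0)
m=((hsv[...,1]<70)&(hsv[...,2]<190)).astype(np.uint8);mm=np.zeros_like(m);cv2.circle(mm,(217,226),38,1,-1);m&=mm
m=cv2.morphologyEx(m,cv2.MORPH_OPEN,np.ones((5,5)))
ct=max(cv2.findContours(m,0,1)[0],key=cv2.contourArea)[:,0]
w=p2w(c,ct,.04)[:,:2]; hull=cv2.convexHull((w*1000).astype(np.float32)); print("dial",cv2.minEnclosingCircle(hull),cv2.fitEllipse(hull))
print("spindle z59,z52", p2w(c,f([[592-400,194]]*2,5,[177,186]),[.059,.052]))
print("bystanders",p2w(c,[[279,155],[233,162],[384,139]],[.03,.03,.045]).round(3))
```

```text
[[ 0.6616 -0.134   0.06  ]
 [ 0.6707 -0.2016  0.06  ]
 [ 0.4962 -0.2246  0.06  ]
 [ 0.4887 -0.159   0.06  ]]
[np.float64(0.0682), np.float64(0.176), np.float64(0.0661), np.float64(0.1747)] [ 0.57932089 -0.17980396  0.06      ]
hole [[ 0.62743111 -0.17334043  0.057     ]]
lever 1402 ((577.8323974609375, -179.38217163085938), (158.92733764648438, 49.45549011230469), 8.691113471984863)
yaw 0.1375189465564754
[0.584217   0.15413413 0.04      ]
dial ((586.3785400390625, 154.94155883789062), 77.17253875732422) ((586.2543334960938, 155.45677185058594), (151.85589599609375, 153.65899658203125), 108.55159759521484)
spindle z59,z52 [[0.58489543 0.15504775 0.059     ]
 [0.58624292 0.15625833 0.052     ]]
bystanders [[ 0.736 -0.008  0.03 ]
 [ 0.734  0.103  0.03 ]
 [ 0.736 -0.26   0.045]]
```

Call:
shift_gripper --deltas '{"motion":[[0, 0, 0, 0, 0, 0.09], [0, 0, 0, 0, 0, 0.09]]}' --jaw 0.0 --grip_n 10

```text
time_s: 0.4
ee_pos: [0.1781, -0.5203, 0.2272]
eef_rot: [-3.141, 0.0, 0.146]
force: [0.0, 0.4, 0.7]
grip_width: 0.0814
grip_force: 0.0
```

Run:
```python
from h import *
o=ctrl.get_obs();c=ctrl.camera("wrist");T=np.array(c["extrinsics"])
from scipy.spatial.transform import Rotation as R
Rt=R.from_euler('xyz',o["eef_rot"]).as_matrix()
print("cam in tool",Rt.T@(T[:3,3]-o["ee_pos"]),"look",Rt.T@-T[:3,2],c["fx"]); print(o["eef_rot"],o["ee_pos"])
```

```text
cam in tool [ 0.075697    0.00082876 -0.15689665] look [-2.62216539e-01  5.15845110e-04  9.65008923e-01] 292.1158741846356
[-3.14112814e+00  2.87552570e-05  1.46276218e-01] [ 0.17809328 -0.52026494  0.2272243 ]
```

Call:
shift_gripper --deltas '{"motion":[[0.029, -0.0379, 0.0025, 0, 0, 0], [0.029, -0.0379, 0.0025, 0, 0, 0], [0.029, -0.0379, 0.0025, 0, 0, 0], [0.029, -0.0379, 0.0025, 0, 0, 0], [0.029, -0.0379, 0.0025, 0, 0, 0], [0.029, -0.0379, 0.0025, 0, 0, 0], [0.029, -0.0379, 0.0025, 0, 0, 0], [0.029, -0.0379, 0.0025, 0, 0, 0]]}'

```text
time_s: 1.25
ee_pos: [0.3627, -0.1841, 0.2075]
eef_rot: [3.141, -0.0, 0.151]
force: [1.2, -0.4, -0.6]
grip_width: 0.0132
grip_force: 0.0
```

Call:
shift_gripper --deltas '{"motion":[[0.029, -0.0379, 0.0025, 0, 0, 0], [0.029, -0.0379, 0.0025, 0, 0, 0], [0.029, -0.0379, 0.0025, 0, 0, 0], [0.029, -0.0379, 0.0025, 0, 0, 0], [0.029, -0.0379, 0.0025, 0, 0, 0], [0.029, -0.0379, 0.0025, 0, 0, 0], [0.029, -0.0379, 0.0025, 0, 0, 0], [0.029, -0.0379, 0.0025, 0, 0, 0], [0, 0, 0, 0, 0, 0], [0, 0, 0, 0, 0, 0]]}'

```text
time_s: 2.25
ee_pos: [0.5462, 0.149, 0.1868]
eef_rot: [3.141, 0.001, 0.153]
force: [-0.5, -0.5, -0.2]
grip_width: 0.0004
grip_force: 0.0
```

Run:
```python
from h import *
c=ctrl.camera("wrist");np.save("pics/w.npy",c["pixels"]);import pickle;pickle.dump(c,open("pics/w1.pkl","wb"))
p=w2p(c,[[.586,.155,.05]])[0];print(p,ctrl.get_obs()["ee_pos"])
cv2.imwrite("pics/w1.png",c["pixels"])
```

```text
[318.80455593 157.64959553] [0.54607204 0.14817217 0.18710098]
```

View pics/w1.png

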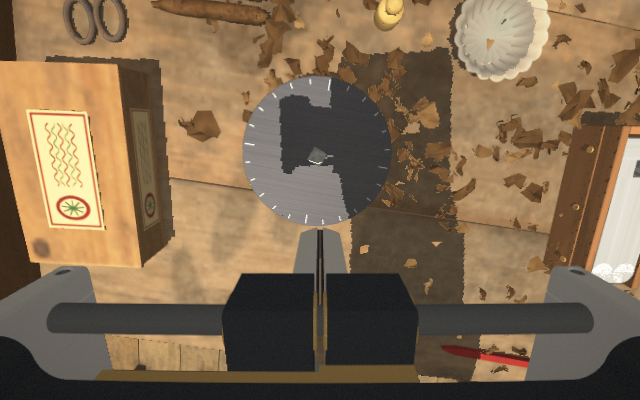

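The wrist view shows the dial disc centred near (317,150). The spindle is at about (317,157), which agrees with the projection at (318.8,157.6). I'll zoom in for its angle.

Run:
```python
from h import *
import pickle
c=pickle.load(open("pics/w1.pkl","rb"));im=c["pixels"]
outs=[]
for z in (.052,.059):
    # orthographic patch: 40mm, columns = -world y, rows = -world x
    n=400;s=.04/n
    I,J=np.mgrid[:n,:n]
    P=np.c_[(.586+(n/2-I.ravel())*s),(.155+(n/2-J.ravel())*s),np.full(n*n,z)]
    m=w2p(c,P).reshape(n,n,2).astype(np.float32)
    outs.append(cv2.remap(im,m[...,0],m[...,1],cv2.INTER_CUBIC))
o=cv2.convertScaleAbs(np.hstack(outs),alpha=1.3)
cv2.imwrite("pics/w2.png",o)
```

```text
(no output)
```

View pics/w2.png

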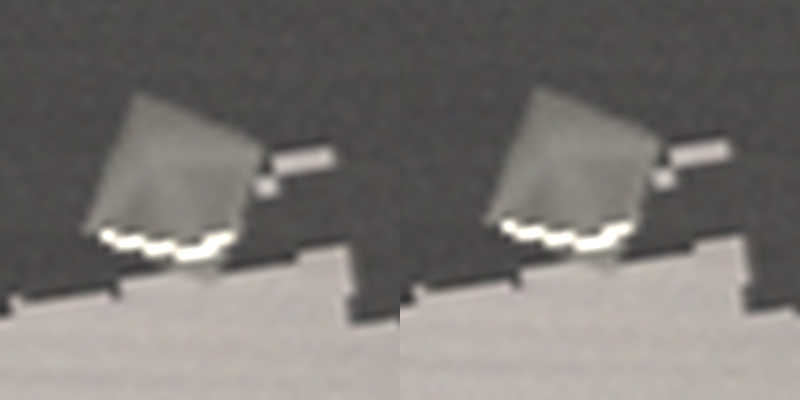

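The left patch, taken at shoulder height, shows corners at (137,93), (265,150) and (88,228). The sides come out at 14 mm, as they should. The spindle is at about (0.587,0.157) and its flats stand at about -0.385 rad. Next I go above the pile.

Call:
shift_gripper --deltas '{"motion":[[0, 0.047, 0.0124, 0, 0, 0], [0, 0.047, 0.0124, 0, 0, 0], [0, 0.047, 0.0124, 0, 0, 0], [0, 0.047, 0.0124, 0, 0, 0], [0, 0.047, 0.0124, 0, 0, 0], [0, 0.047, 0.0124, 0, 0, 0], [0.002, 0.047, 0.0124, 0, 0, 0], [0, 0, 0, 0, 0, 0], [0, 0, 0, 0, 0, 0]]}'

```text
time_s: 3.2
ee_pos: [0.5965, -0.1781, 0.1007]
eef_rot: [-3.141, 0.0, 0.147]
force: [0.2, 0.1, -0.0]
grip_width: 0.0002
grip_force: 0.0
```

Call:
shift_gripper --deltas '{"motion":[[0, 0, 0.01, 0, 0, 0], [0, 0, 0.004, 0, 0, 0], [0, 0, 0.002, 0, 0, 0], [0, 0, 0.002, 0, 0, 0], [0, 0, 0, 0, 0, 0]]}'

```text
time_s: 3.7
ee_pos: [0.5975, -0.1761, 0.0825]
eef_rot: [-3.141, 0.0, 0.15]
force: [-0.3, -0.4, 0.6]
grip_width: 0.0006
grip_force: 0.0
```

Call:
shift_gripper --deltas '{"motion":[[0, 0, 0.001, 0, 0, 0], [0, 0, 0.001, 0, 0, 0], [0, 0, 0, 0, 0, 0]]}'

```text
time_s: 4.0
ee_pos: [0.5975, -0.1765, 0.0806]
eef_rot: [-3.142, 0.0, 0.15]
force: [-0.6, -0.1, 0.5]
grip_width: 0.0003
grip_force: 0.0
```

Call:
shift_gripper --deltas '{"motion":[[0, 0, 0.0006, 0, 0, 0], [0, 0, 0, 0, 0, 0]]}'

```text
time_s: 4.2
ee_pos: [0.5976, -0.1766, 0.0803]
eef_rot: [3.141, -0.0, 0.15]
force: [-0.5, 0.5, 2.6]
grip_width: 0.001
grip_force: 1.5
```

Call:
shift_gripper --deltas '{"motion":[[0, 0, 0.0006, 0, 0, 0], [0, 0, 0, 0, 0, 0]]}'

```text
time_s: 4.4
ee_pos: [0.5978, -0.1766, 0.0803]
eef_rot: [3.141, -0.001, 0.15]
force: [-2.2, 0.8, 8.1]
grip_width: 0.0001
grip_force: 3.9
```

Call:
shift_gripper --deltas '{"motion":[[0, 0, 0.0004, 0, 0, 0], [-0.003, 0, 0, 0, 0, 0], [-0.004, 0, 0, 0, 0, 0], [-0.004, 0, 0, 0, 0, 0], [-0.004, 0, 0, 0, 0, 0], [0, 0, 0, 0, 0, 0]]}'

```text
time_s: 5.0
ee_pos: [0.5832, -0.1791, 0.0803]
eef_rot: [3.14, -0.002, 0.15]
force: [-1.3, 0.3, 9.6]
grip_width: 0.0004
grip_force: 4.6
```

Create lev.py:
```python
from h import *
c=ctrl.camera("top"); im=c["pixels"]
hsv=cv2.cvtColor(im,cv2.COLOR_BGR2HSV)
m=((hsv[...,1]<60)&(hsv[...,2]>130)).astype(np.uint8)
mm=np.zeros_like(m);mm[165:290,335:392]=1;m&=mm
ys,xs=np.nonzero(m);w=p2w(c,np.c_[xs,ys],.058)[:,:2]
L=(w-[.5785,-.1797])@np.array([[.9888,.1494],[-.1494,.9888]]).T
k=abs(L[:,1])<.03;print("lever x range rel start",np.percentile(L[k,0],[0,.5,99.5,100]).round(4),"y",np.percentile(L[k,1],[.5,99.5]).round(4))
print(ctrl.get_obs()["force"].round(1))
```

```bash
python3 lev.py
```

```text
lever x range rel start [0.0776 0.0776 0.0776 0.0776] y [0.0236 0.0236]
[-2.   0.4  9.2]
```

Run:
```python
from h import *
c=ctrl.camera("scene");cv2.imwrite("pics/s1.png",cv2.resize(c["pixels"][120:230,260:440],None,fx=4,fy=4,interpolation=cv2.INTER_CUBIC))
a=.15;e=np.array([np.cos(a),np.sin(a)])
for s in (-.080,-.088,-.095): print(s,(w2p(c,[[*(np.array([.5785,-.1797])+s*e),.058]])[0]-[260,120])*4)
```

```text
-0.08 [487.73542633 189.39094028]
-0.088 [500.94129374 192.35129106]
-0.095 [512.52867995 194.95004078]
```

View pics/s1.png

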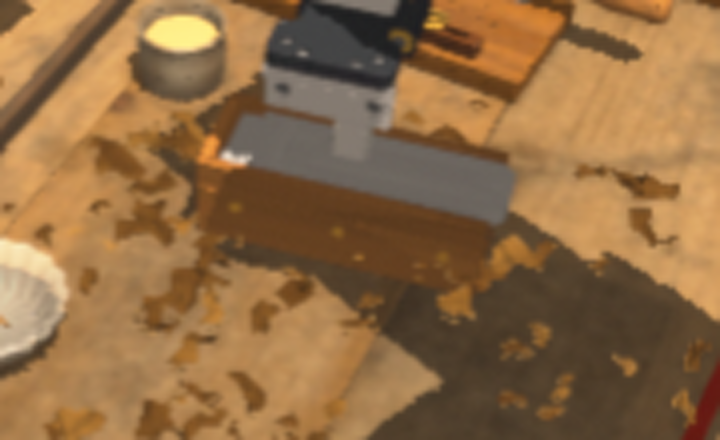

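The lever's front end is now at about (512,190) in the crop. That is about 14 mm past its start, so the top lever slides with the fingertip. I'll continue.

Call:
shift_gripper --deltas '{"motion":[[-0.004, 0, 0, 0, 0, 0], [-0.005, 0, 0, 0, 0, 0], [-0.005, 0, 0, 0, 0, 0], [-0.005, 0, 0, 0, 0, 0], [-0.004, 0, 0, 0, 0, 0], [0, 0, 0, 0, 0, 0]]}'

```text
time_s: 5.7
ee_pos: [0.5604, -0.1826, 0.0803]
eef_rot: [3.14, -0.002, 0.15]
force: [-2.1, -0.4, 10.2]
grip_width: 0.0004
grip_force: 4.9
```

Call:
shift_gripper --deltas '{"motion":[[-0.004, 0, 0, 0, 0, 0], [-0.005, 0, 0, 0, 0, 0], [-0.005, 0, 0, 0, 0, 0], [-0.005, 0, 0, 0, 0, 0], [-0.004, 0, 0, 0, 0, 0], [0, 0, 0, 0, 0, 0]]}'

```text
time_s: 6.3
ee_pos: [0.5377, -0.186, 0.0803]
eef_rot: [3.14, -0.002, 0.15]
force: [-2.3, -0.6, 9.8]
grip_width: 0.0003
grip_force: 5.0
```

Run:
```python
from h import *
c=ctrl.camera("scene");cv2.imwrite("pics/s2.png",cv2.resize(c["pixels"][120:230,260:440],None,fx=4,fy=4,interpolation=cv2.INTER_CUBIC))
a=.15;e=np.array([np.cos(a),np.sin(a)])
for s in (-.120,-.13,-.14,-.15): print(s,(w2p(c,[[*(np.array([.5785,-.1797])+s*e),.058]])[0]-[260,120])*4)
```

```text
-0.12 [554.1559714  204.29534529]
-0.13 [570.91258628 208.06135732]
-0.14 [587.72898563 211.84321813]
-0.15 [604.6047362  215.64086407]
```

View pics/s2.png

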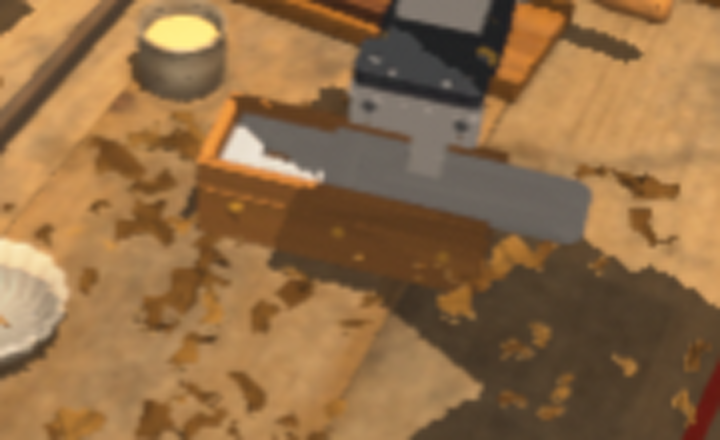

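The front end is at about (589,212), so the lever overhangs about 52 mm, a third of its length. I lift off, open, and go to the overhanging end.

Call:
shift_gripper --deltas '{"motion":[[0, 0, -0.01, 0, 0, 0], [0, 0, -0.025, 0, 0, 0], [-0.035, 0, 0, 0, 0, 0], [-0.035, 0, 0, 0, 0, 0], [0, 0, 0, 0, 0, 0], [0, 0, 0, 0, 0, 0], [0, 0, 0, 0, 0, 0]]}' --jaw 0.08 --grip_n 40

```text
time_s: 7.05
ee_pos: [0.4687, -0.1961, 0.1144]
eef_rot: [3.141, -0.001, 0.15]
force: [0.7, 0.1, 0.5]
grip_width: 0.0532
grip_force: 0.0
```

Run:
```python
from h import *
c=ctrl.camera("wrist");cv2.imwrite("pics/w3.png",c["pixels"])
o=ctrl.get_obs();print(o["ee_pos"],o["force"],o["grip_width"])
e=np.array([np.cos(.15),np.sin(.15)]);n=np.array([-e[1],e[0]])
for s,t in((-.08,.025),(-.08,-.025),(.05,0)): print(w2p(c,[[*(np.array([.5785,-.1797])+(s-.0605)*e+t*n),.058]])[0].round(1))
```

```text
[ 0.46871479 -0.19600358  0.11416844] [-0.42293582  0.68593975  0.18103889] 0.05692384899576845
[287.5 257.7]
[350.1 257.6]
[318.5  84. ]
```

View pics/w3.png

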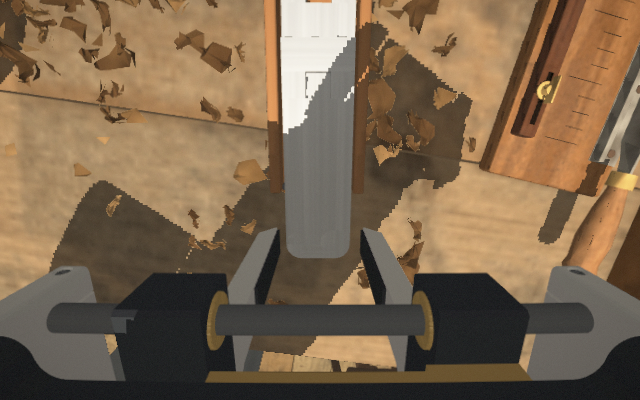

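The lever end is centred between the fingers, at row 258 and columns 286–351, as predicted. I descend and pinch.

Call:
shift_gripper --deltas '{"motion":[[0, 0, 0, 0, 0, 0], [0, 0, 0, 0, 0, 0], [0, 0, 0, 0, 0, 0], [0, 0, 0.015, 0, 0, 0], [0, 0, 0.02, 0, 0, 0], [0, 0, 0.015, 0, 0, 0], [0, 0, 0.006, 0, 0, 0], [0, 0, 0, 0, 0, 0], [0, 0, 0, 0, 0, 0]]}' --jaw 0.08 --grip_n 45

```text
time_s: 8.0
ee_pos: [0.4683, -0.1962, 0.0587]
eef_rot: [3.141, -0.001, 0.15]
force: [0.6, 0.1, 1.0]
grip_width: 0.0798
grip_force: 0.0
```

Call:
shift_gripper --deltas '{"motion":[[0, 0, 0, 0, 0, 0], [0, 0, 0, 0, 0, 0], [0, 0, 0, 0, 0, 0], [0, 0, 0, 0, 0, 0], [0, 0, 0, 0, 0, 0], [0, 0, 0, 0, 0, 0], [0, 0, 0, 0, 0, 0], [0, 0, 0, 0, 0, 0]]}' --jaw 0.03 --grip_n 45

```text
time_s: 8.8
ee_pos: [0.468, -0.1961, 0.0581]
eef_rot: [3.142, -0.0, 0.15]
force: [-0.2, -0.2, 1.2]
grip_width: 0.0492
grip_force: 45.0
```

Call:
shift_gripper --deltas '{"motion":[[0, 0, -0.003, 0, 0, 0], [0, 0, -0.005, 0, 0, 0], [0, 0, -0.008, 0, 0, 0], [0, 0, -0.012, 0, 0, 0], [0, 0, -0.015, 0, 0, 0], [0, 0, -0.015, 0, 0, 0], [0, 0, -0.012, 0, 0, 0], [0, 0, 0, 0, 0, 0], [0, 0, 0, 0, 0, 0], [0, 0, 0, 0, 0, 0]]}'

```text
time_s: 9.8
ee_pos: [0.4677, -0.1959, 0.1274]
eef_rot: [-3.141, 0.001, 0.15]
force: [-0.2, -0.2, -2.3]
grip_width: 0.0491
grip_force: 45.0
```

Run:
```python
from h import *
c=ctrl.camera("scene");cv2.imwrite("pics/s3.png",np.hstack([cv2.resize(c["pixels"][60:240,260:460],None,fx=2,fy=2),cv2.resize(ctrl.camera("wrist")["pixels"][:300,160:480],(400,360))]))
```

```text
(no output)
```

View pics/s3.png

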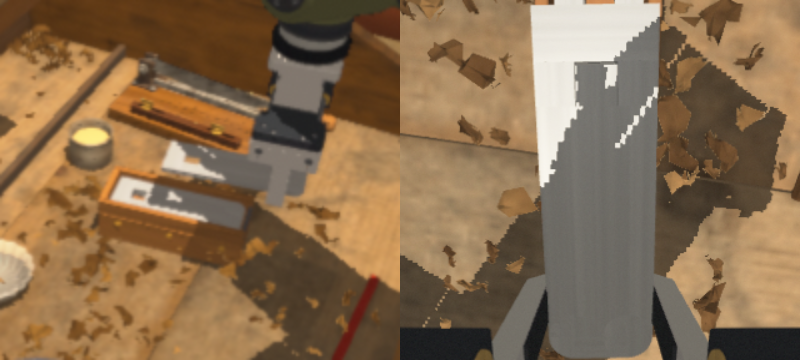

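The lever is held about level, with the two others still in the stand. In the wrist view the hole's far edge is at crop row 62 and it spans columns 576–617. Checking this against the predicted bore position.

Run:
```python
from h import *
from scipy.spatial.transform import Rotation as R
c=ctrl.camera("wrist");o=ctrl.get_obs();Rt=R.from_euler('xyz',o["eef_rot"]).as_matrix()
for x in (.0918,.1005,.1093,.1305):
  for dz in (0,.006): print(x,dz,w2p(c,[o["ee_pos"]+Rt@[x,0,dz]])[0].round(1))
im=c["pixels"];g=cv2.cvtColor(im,cv2.COLOR_BGR2GRAY)
print(g[30:100:2,312].tolist()); print(g[30:100:2,322].tolist());print(g[0:20,300].tolist())
```

```text
0.0918 0 [317.9  88.3]
0.0918 0.006 [317.9  89.5]
0.1005 0 [317.8  69.8]
0.1005 0.006 [317.9  71.7]
0.1093 0 [317.8  50.6]
0.1093 0.006 [317.8  53.3]
0.1305 0 [317.7   2.1]
0.1305 0.006 [317.7   6.8]
[233, 231, 232, 234, 233, 233, 233, 236, 238, 239, 240, 88, 121, 117, 119, 118, 118, 119, 118, 117, 116, 118, 119, 117, 116, 118, 115, 117, 116, 116, 115, 116, 114, 117, 114]
[231, 230, 232, 233, 233, 232, 234, 236, 238, 239, 239, 120, 114, 114, 115, 114, 113, 115, 115, 115, 113, 114, 113, 116, 113, 114, 114, 114, 114, 110, 112, 113, 116, 113, 112]
[226, 225, 227, 225, 225, 226, 224, 225, 225, 226, 227, 226, 227, 228, 230, 228, 229, 229, 229, 227]
```

Call:
shift_gripper --deltas '{"motion":[[0.0084, -0.02, 0, 0, 0, 0], [0.0084, -0.042, 0, 0, 0, 0], [0.0084, -0.045, 0, 0, 0, 0], [0.0084, -0.045, 0, 0, 0, 0], [0.0084, -0.045, 0, 0, 0, 0], [0.0084, -0.045, 0, 0, 0, 0], [0.0084, -0.045, 0, 0, 0, 0], [0.0084, -0.042, 0, 0, 0, 0], [0.0084, -0.033, 0, 0, 0, 0], [0.0084, -0.02, 0, 0, 0, 0]]}'

```text
time_s: 10.95
ee_pos: [0.4936, 0.1966, 0.1277]
eef_rot: [-3.141, 0.001, 0.152]
force: [-0.1, -0.4, -1.8]
grip_width: 0.0492
grip_force: 45.0
```

Call:
shift_gripper --deltas '{"motion":[[0, 0, 0, 0, 0, 0.1], [0, 0, 0, 0, 0, 0.12], [0, 0, 0, 0, 0, 0.12], [0, 0, 0, 0, 0, 0.12], [0, 0, 0, 0, 0, 0.075], [0, 0, 0, 0, 0, 0], [0, 0, 0, 0, 0, 0], [0, 0, 0, 0, 0, 0]]}'

```text
time_s: 11.75
ee_pos: [0.494, 0.1942, 0.1279]
eef_rot: [3.141, 0.0, -0.383]
force: [-0.9, 0.0, -1.5]
grip_width: 0.0495
grip_force: 45.0
```

Run:
```python
from h import *
from scipy.spatial.transform import Rotation as R
import pickle
o=ctrl.get_obs();Rt=R.from_euler('xyz',o["eef_rot"]).as_matrix()
b=o["ee_pos"]+Rt@[.1,0,.006];print("bore",b,"delta tool",Rt.T@(np.array([.5867,.1568,b[2]])-b))
c=ctrl.camera("top");pickle.dump(c,open("pics/t2.pkl","wb"));print("pred bore px",w2p(c,[b])[0],"spindle",w2p(c,[[.5867,.1568,.052]])[0])
w=ctrl.camera("wrist");print("wrist spindle",w2p(w,[[.5867,.1568,.059]])[0],"bore",w2p(w,[b])[0])
t=cv2.resize(c["pixels"][180:270,170:260],(400,400));v=cv2.resize(w["pixels"][20:120,268:368],(400,400))
cv2.imwrite("pics/a1.png",np.hstack([t,v]))
```

```text
bore [0.58673239 0.15678951 0.12191766] delta tool [-3.39593385e-05  2.38367368e-06  5.23326710e-09]
pred bore px [208.49067472 218.8017002 ] spindle [214.74402504 224.23556501]
wrist spindle [318.04858939  87.66496745] bore [317.44377465  74.10575531]
```

View pics/a1.png

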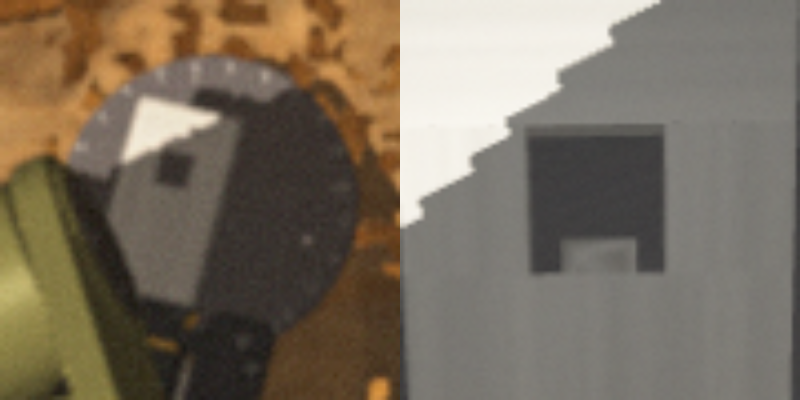

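In the wrist crop the spindle (columns 562–636) sits centred in the hole (528–664), with its sides parallel to the hole's. I descend, slowing down and watching the force.

Call:
shift_gripper --deltas '{"motion":[[0, 0, 0.01, 0, 0, 0], [0, 0, 0.015, 0, 0, 0], [0, 0, 0.015, 0, 0, 0], [0, 0, 0.01, 0, 0, 0], [0, 0, 0.005, 0, 0, 0], [0, 0, 0, 0, 0, 0]]}'

```text
time_s: 12.45
ee_pos: [0.4938, 0.1941, 0.0724]
eef_rot: [3.141, 0.001, -0.385]
force: [0.8, 0.4, -0.5]
grip_width: 0.0491
grip_force: 45.0
```

Call:
shift_gripper --deltas '{"motion":[[0, 0, 0.003, 0, 0, 0], [0, 0, 0.003, 0, 0, 0], [0, 0, 0.003, 0, 0, 0], [0, 0, 0.003, 0, 0, 0], [0, 0, 0.003, 0, 0, 0], [0, 0, 0, 0, 0, 0]]}'

```text
time_s: 13.05
ee_pos: [0.4938, 0.1942, 0.0577]
eef_rot: [3.141, 0.0, -0.385]
force: [-0.3, -0.0, -1.6]
grip_width: 0.0495
grip_force: 45.0
```

Call:
shift_gripper --deltas '{"motion":[[0, 0, 0.002, 0, 0, 0], [0, 0, 0.002, 0, 0, 0], [0, 0, 0, 0, 0, 0]]}'

```text
time_s: 13.35
ee_pos: [0.4938, 0.1942, 0.0537]
eef_rot: [3.141, 0.0, -0.385]
force: [-3.2, 1.2, -1.6]
grip_width: 0.0492
grip_force: 45.0
```

Call:
shift_gripper --deltas '{"motion":[[0, 0, 0.002, 0, 0, 0], [0, 0, 0.002, 0, 0, 0], [0, 0, 0.001, 0, 0, 0], [0, 0, 0, 0, 0, 0]]}'

```text
time_s: 13.75
ee_pos: [0.4939, 0.1942, 0.0489]
eef_rot: [3.141, 0.0, -0.385]
force: [-4.3, 1.4, -1.4]
grip_width: 0.049
grip_force: 45.0
```

Call:
shift_gripper --deltas '{"motion":[[0, 0, 0.001, 0, 0, 0], [0, 0, 0.0005, 0, 0, 0], [0, 0, 0, 0, 0, 0]]}'

```text
time_s: 14.05
ee_pos: [0.4939, 0.1942, 0.0475]
eef_rot: [3.142, 0.0, -0.385]
force: [-5.4, 1.9, -0.2]
grip_width: 0.0491
grip_force: 45.0
```

Call:
shift_gripper --deltas '{"motion":[[-0.001, 0, 0, 0, 0, 0], [0, 0, 0.001, 0, 0, 0], [0, 0, 0, 0, 0, 0]]}'

```text
time_s: 14.35
ee_pos: [0.4934, 0.1945, 0.0466]
eef_rot: [-3.141, -0.001, -0.385]
force: [-0.1, -0.3, -1.7]
grip_width: 0.0493
grip_force: 45.0
```

Call:
shift_gripper --deltas '{"motion":[[0, 0, 0.001, 0, 0, 0], [0, 0, 0, 0, 0, 0]]}'

```text
time_s: 14.55
ee_pos: [0.4934, 0.1946, 0.0459]
eef_rot: [-3.141, -0.001, -0.385]
force: [-1.8, -1.0, 4.4]
grip_width: 0.0495
grip_force: 45.0
```

Call:
shift_gripper --deltas '{"motion":[[0, 0, 0, 0, 0, 0], [0, 0, 0, 0, 0, 0], [0, 0, 0, 0, 0, 0], [0, 0, 0, 0, 0, 0], [0, 0, 0, 0, 0, 0]]}' --jaw 0.07 --grip_n 20

```text
time_s: 15.05
ee_pos: [0.493, 0.1946, 0.0455]
eef_rot: [3.142, 0.0, -0.385]
force: [0.2, 0.8, 0.6]
grip_width: 0.07
grip_force: 0.0
```

Call:
shift_gripper --deltas '{"motion":[[0, 0, -0.008, 0, 0, 0], [0, 0, -0.02, 0, 0, 0], [0, 0, -0.02, 0, 0, 0], [0, 0, -0.012, 0, 0, 0], [0, 0, 0, 0, 0, 0]]}'

```text
time_s: 15.55
ee_pos: [0.4938, 0.1948, 0.1073]
eef_rot: [-3.14, -0.002, -0.385]
force: [-0.7, -0.2, 0.5]
grip_width: 0.07
grip_force: 0.0
```

Call:
shift_gripper --deltas '{"motion":[[0.03, 0, 0, 0, 0, 0], [0.035, 0, 0, 0, 0, 0], [0, 0, 0.01, 0, 0, 0], [0, 0, 0.01, 0, 0, 0], [0, 0, 0, 0, 0, 0], [0, 0, 0, 0, 0, 0], [0, 0, 0, 0, 0, 0], [0, 0, 0, 0, 0, 0]]}' --jaw 0.0 --grip_n 10

```text
time_s: 16.35
ee_pos: [0.5532, 0.1705, 0.086]
eef_rot: [-3.141, -0.001, -0.385]
force: [-0.2, -0.8, 0.4]
grip_width: 0.0092
grip_force: 0.0
```

Call:
shift_gripper --deltas '{"motion":[[0, 0, 0.006, 0, 0, 0], [0, 0, 0.006, 0, 0, 0], [0, 0, 0.003, 0, 0, 0], [0, 0, 0, 0, 0, 0]]}'

```text
time_s: 16.75
ee_pos: [0.553, 0.1701, 0.0698]
eef_rot: [3.141, 0.001, -0.385]
force: [0.2, 0.2, 0.1]
grip_width: 0.0002
grip_force: 0.0
```

Call:
shift_gripper --deltas '{"motion":[[0, 0, 0.001, 0, 0, 0], [0, 0, 0.001, 0, 0, 0], [0, 0, 0, 0, 0, 0]]}'

```text
time_s: 17.05
ee_pos: [0.5533, 0.1701, 0.0685]
eef_rot: [-3.142, -0.0, -0.385]
force: [-0.1, 0.5, 0.1]
grip_width: 0.0005
grip_force: 0.0
```

Call:
shift_gripper --deltas '{"motion":[[0, 0, 0.0007, 0, 0, 0], [0, 0, 0.0007, 0, 0, 0], [0, 0, 0, 0, 0, 0]]}'

```text
time_s: 17.35
ee_pos: [0.5535, 0.1702, 0.0682]
eef_rot: [-3.141, -0.001, -0.385]
force: [-4.4, -1.6, 10.4]
grip_width: 0.0004
grip_force: 5.6
```

The lever's top is 46 mm above the bench, so it is fully down. I retract and check everything from the top camera.

Call:
shift_gripper --deltas '{"motion":[[0, 0, -0.005, 0, 0, 0], [0, 0, -0.02, 0, 0, 0], [-0.02, 0, -0.035, 0, 0, 0], [-0.03, 0, -0.04, 0, 0, 0], [-0.02, 0.045, 0, 0, 0, 0], [0, 0.048, 0, 0, 0, 0], [0, 0.048, 0, 0, 0, 0], [0, 0.03, 0, 0, 0, 0], [0, 0, 0, 0, 0, 0], [0, 0, 0, 0, 0, 0]]}'

```text
time_s: 18.35
ee_pos: [0.4245, 0.0379, 0.1676]
eef_rot: [-3.141, -0.001, -0.387]
force: [-0.2, 0.6, -0.7]
grip_width: 0.0007
grip_force: 0.0
```

Run:
```python
from h import *
c=ctrl.camera("scene");im=c["pixels"]; hsv=cv2.cvtColor(im,cv2.COLOR_BGR2HSV)
a=-.385;e=np.array([np.cos(a),np.sin(a)]);n=np.array([-e[1],e[0]]);b=np.array([.5867,.1568])
q=w2p(c,[[*(b+s*e+t*n),.046] for s,t in((.03,.025),(.03,-.025),(-.13,-.025),(-.13,.025))])
m=((hsv[...,1]<60)&(hsv[...,2]>150)).astype(np.uint8)
P=np.zeros_like(m);cv2.fillPoly(P,[q.round().astype(int)],1)
print("bright in pred",m[P>0].mean(),"just outside",m[(cv2.dilate(P,np.ones((13,13)))-cv2.dilate(P,np.ones((5,5))))>0].mean(),q.round().tolist())
ys,xs=np.nonzero(m*cv2.dilate(P,np.ones((25,25))));w=p2w(c,np.c_[xs,ys],.046)[:,:2];print(cv2.minAreaRect((w*1000).astype(np.float32)),"expect",b-.05*e)
t=ctrl.camera("top");h2=cv2.cvtColor(t["pixels"],cv2.COLOR_BGR2HSV);m=((h2[...,1]<50)&(h2[...,2]>140)).astype(np.uint8);k=np.zeros_like(m);k[160:255,330:395]=1
ys,xs=np.nonzero(m*k);print("mid lever",len(xs),cv2.minAreaRect((p2w(t,np.c_[xs,ys],.052)[:,:2]*1000).astype(np.float32)))
```

```text
bright in pred 0.955113373438223 just outside 0.005208333333333333 [[257.0, 267.0], [277.0, 253.0], [332.0, 310.0], [311.0, 328.0]]
((555.577880859375, 162.61990356445312), (99.7772216796875, 198.62876892089844), 58.82318878173828) expect [0.54036008 0.17557796]
mid lever 1380 ((578.3621215820312, -180.14942932128906), (158.8273162841797, 49.43596649169922), 8.290471076965332)
```

```bash
python3 -c "
from station import ctrl
print(ctrl.hand_in())"
```

```text
the job is handed in; nothing more can be done
None
```

The top lever is lying flat and fully down on the dial, over the spindle and let go. The middle lever had not shifted measurably and the dish, weight and pot were never touched; the job was handed in at about 18 s.

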